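Return the passed gas detectors to the tray

TASK

Three of the gas detectors on the bench passed their calibration check and show a green screen: put each of them in the grey tray, on the pad of the same colour as its end cap, lying face up, lengthwise and centred on the pad (either way round). Set them down gently rather than dropping them. Leave the two look-alikes with red screens, the gas bottle and the blue bin where they are.

Things in the scene. Friction and masses are not known exactly. Their poses are not given: they have to be found in the camera images.
- pass_blue_center (a point): Pocket gas detector, flat on the bench, face up: black block 88 mm long (its x), 48 wide (y), 30 high (z up), with a blue cap over the last 25 mm of its length at the +x end, a lit GREEN screen amid its top face and two grey keys at the other end. About 0.16 kg. The point is the block's centre, 15 mm above its underside. Passed: goes into the tray.
- pass_yellow_center (a point): Pocket gas detector, flat on the bench, face up: black block 88 mm long (its x), 48 wide (y), 30 high (z up), with a yellow cap over the last 25 mm of its length at the +x end, a lit GREEN screen amid its top face and two grey keys at the other end. About 0.16 kg. The point is the block's centre, 15 mm above its underside. Passed: goes into the tray.
- pass_white_center (a point): Pocket gas detector, flat on the bench, face up: black block 88 mm long (its x), 48 wide (y), 30 high (z up), with a white cap over the last 25 mm of its length at the +x end, a lit GREEN screen amid its top face and two grey keys at the other end. About 0.16 kg. The point is the block's centre, 15 mm above its underside. Passed: goes into the tray.
- fail_blue_center (a point): Pocket gas detector, flat on the bench, face up: black block 88 mm long (its x), 48 wide (y), 30 high (z up), with a blue cap over the last 25 mm of its length at the +x end, a RED screen amid its top face and two grey keys at the other end. About 0.16 kg. The point is the block's centre, 15 mm above its underside. Failed: must stay where it is.
- fail_yellow_center (a point): Pocket gas detector, flat on the bench, face up: black block 88 mm long (its x), 48 wide (y), 30 high (z up), with a yellow cap over the last 25 mm of its length at the +x end, a RED screen amid its top face and two grey keys at the other end. About 0.16 kg. The point is the block's centre, 15 mm above its underside. Failed: must stay where it is.
- bay_blue: Blue pad, 100 mm long (x) by 60 wide (y), 3 mm thick; origin: centre of its underside, so its top is 3 mm above it (7 mm above the bench). Fixed, like the grey tray it lies in: three pads side by side, centres 100 mm apart along y, in any colour order. The tray's rim is 4 mm thick, 12 mm above the bench, 8 mm beyond the pads' short ends and 33 mm beyond the outer pads' long sides.
- bay_yellow: Yellow pad, 100 mm long (x) by 60 wide (y), 3 mm thick; origin: centre of its underside, so its top is 3 mm above it (7 mm above the bench). Fixed, like the grey tray it lies in: three pads side by side, centres 100 mm apart along y, in any colour order. The tray's rim is 4 mm thick, 12 mm above the bench, 8 mm beyond the pads' short ends and 33 mm beyond the outer pads' long sides.
- bay_white: White pad, 100 mm long (x) by 60 wide (y), 3 mm thick; origin: centre of its underside, so its top is 3 mm above it (7 mm above the bench). Fixed, like the grey tray it lies in: three pads side by side, centres 100 mm apart along y, in any colour order. The tray's rim is 4 mm thick, 12 mm above the bench, 8 mm beyond the pads' short ends and 33 mm beyond the outer pads' long sides.
- gas_bottle: Bystander: upright aluminium calibration-gas bottle, 64 mm diameter, 150 mm tall, loose, 0.55 kg; origin at the centre of its base.
- cup_bin: Bystander: small open blue bin, 90 x 70 mm and 35 mm high, with two orange calibration cups in it, loose, 0.35 kg; origin at the centre of its base.

How it is judged:
By the outcome, as a careful person would: the job done as asked, in the order asked, and still so for the second after the job is handed in, with the robot touching nothing.
It also fails if it takes over 88 s, if anything falls off the work surface, if the arm or the gripper's body presses on something with over 40 N, if the wrist force passes 120 N, or if a joint passes its speed limit or range.

ROBOT

A 7-joint arm with a two-finger parallel gripper is mounted at the origin on the work surface. World frame = base frame: x ahead of the robot, y to its left, z up, the work surface at z = 0. Lengths are in m, angles in rad, forces in N, time in s.
With the tool pointing down it reaches from about 0.4 to 0.9 m from the base axis. Payload 5.6 kg.
Tool frame: the origin (TCP) lies midway between the tips of the shut fingers; the grasp point (between the pads) lies 19 mm behind it; y points along the fingers, z is the direction in which the jaws open and shut, and the axes are right-handed (so a half turn about y gives the same grasp; the last joint's range is limited). The gripper opens to 92 mm and grips with 3 to 60 N. Pads are 20 mm wide; open, the fingers measure 128 mm over their backs; the gripper's body (75 mm by 189 mm) begins 69 mm behind the grasp point.
Start: joints at [-1.281, 0.468, -0.012, 1.603, 0.006, 1.071, -0.056], TCP at [0.212, 0.614, 0.215] pointing down, gripper open.
Joint ranges: [-2.53, 2.53], [-0.31, 2.02], [-1.57, 1.55], [0.28, 2.44], [-1.29, 4.43], [0.15, 1.84], [-2.92, 2.92]. Speed limits (rad/s): [2.57, 2.57, 3.14, 3.14, 3.14, 3.14, 3.14].

INTERFACE

Orientations are given as a 3x3 rotation matrix whose columns are the frame's x, y, z axes.
In Python, from station import env, effector, solver, viewer, workorder, search_frame, tip_of gives the robot as it stands. Calls block until the motion is done:
- env.reach(position, orientation): joint-space move of the TCP to a pose.
- env.movel(position, frame=None, rate=0.15): straight line of the TCP; frame=None keeps the orientation; rate is the mean speed in m/s.
- env.goto_joints(angles): joint-space move.
- effector.release() and effector.grasp(squeeze=None): open the fingers fully, or close them until they stop; squeeze is the grip in N (None keeps the last).
- env.pause(seconds).
- solver.inverse_kinematics(position, orientation): joint angles nearest the present ones, or None.
- env.sense(): the state.
- viewer.read_camera(name): name is "scene" or "side" or "wrist"; returns (picture, depth): 384x512x3 uint8, red, green, blue; 384x512 float32, m along the optical axis (not along the pixel's ray), 0 where there is no reading.
- viewer.camera_info(name): a dict with "intrinsics" (3x3 intrinsics, pixels), "dist_coeffs" ([k1, k2, p1, p2, k3] as OpenCV has them; the pictures are not rectified), "eye" and "rotation" of the camera in the world; the wrist camera has in their place "T_tool_cam" (4x4, takes a point from camera to tool coordinates, whose origin is the TCP and whose axes are the tool frame's). Camera axes: x right, y up, looking along -z (the intrinsics and any distortion apply to the point x, -y, -z); pixel columns grow to the right and rows downward; lengths in m; the calibration is good to about 2 mm. A picture is of the moment at which its call begins: read the wrist's pose just before it. camera_info takes no time and is no camera call.
A pose or a line that the arm cannot do raises env.PlanningError and nothing moves.
- workorder.finish_job(): hands the job in, once; it reports no verdict.
Trained networks look in the newest picture that a camera, given by its name, has taken for a name from the list of things; names that differ only in an ending like _2 or _b are one class to them, and where a whole thing is asked for, a point or a joint stands for the part that bears it (a point fixed in the world has none). Each returns a list of dicts, best first, with "score" (0 to 1); they miss things now and then, are a little off and sometimes report something else, mostly with a low value. They report only what shows in the picture. A call takes as long as a camera call.
- search_frame(camera, name): "at" ([x, y, z] in m, in world coordinates, good to about 4 mm: the middle of the surface that is visible of it).
- tip_of(camera, name): "at" ([x, y, z] in m, in world coordinates, good to about 4 mm: a listed point, or the origin of a listed thing).
The state is a dict: "t": time; "joint_positions": joint angles; "joint_velocities": joint speeds; "tau": joint torques, N m; "ee_pos": TCP position; "tcp_rot": TCP orientation; "wrist_force": force on the tool from outside, world axes, zero at the start; "moment": the same for the moment, N m; "gripper_width": finger opening in m.
Only numpy, scipy, OpenCV 4.12 (cv2) and the standard library are available. Lean on these libraries where they do the work, as an engineer would, in place of code of your own. Each camera call takes 0.05 s, during which the arm holds its last target.

## Working session

There is one attempt and no reset: what is moved stays moved. The work goes in short steps, each a Python script; the robot and the scene stay as the last script left them, time stands still between calls to the robot, and variables do not carry over. Pictures are saved under pics/ and viewed, and the job is handed in when it is done.

```bash
mkdir -p pics; ls; python3 - <<'E'
from station import env, viewer
import cv2, numpy as np
s=env.sense(); print(s['t'],s['ee_pos'],s['tcp_rot'])
for n in ["scene","side","wrist"]:
    p,d=viewer.read_camera(n); cv2.imwrite(f'pics/{n}0.png',p[:,:,::-1]); np.save(f'{n}_d0.npy',d)
    print(n,viewer.camera_info(n))
E
```

```text
pics
0.0 [0.21223532 0.61375128 0.21364096] [[ 9.45123877e-01 -4.30226523e-04  3.26711909e-01]
 [-3.26712158e-01 -1.70245977e-03  9.45122356e-01]
 [ 1.49597178e-04 -9.99998458e-01 -1.74959562e-03]]
scene {'intrinsics': array([[372.13168802,   0.        , 257.73817965],
       [  0.        , 372.13168802, 189.92105298],
       [  0.        ,   0.        ,   1.        ]]), 'dist_coeffs': array([0.00245995, 0.        , 0.        , 0.        , 0.        ]), 'eye': array([ 1.11705635, -0.48485325,  0.92217352]), 'rotation': array([[ 0.61868975, -0.59290385,  0.51544934],
       [ 0.78549421,  0.45439094, -0.42015201],
       [ 0.01489423,  0.66482621,  0.74684956]])}
side {'intrinsics': array([[352.04809701,   0.        , 254.69267221],
       [  0.        , 352.04809701, 192.0365736 ],
       [  0.        ,   0.        ,   1.        ]]), 'dist_coeffs': array([0.0100623, 0.       , 0.       , 0.       , 0.       ]), 'eye': array([0.17533029, 0.42513431, 0.67899846]), 'rotation': array([[-0.79476548,  0.46684703, -0.38781656],
       [-0.60675072, -0.62611679,  0.48972577],
       [-0.01419143,  0.62452511,  0.78087578]])}
wrist {'intrinsics': array([[327.48420656,   0.        , 250.954611  ],
       [  0.        , 327.48420656, 189.20344401],
       [  0.        ,   0.        ,   1.        ]]), 'dist_coeffs': array([-0.02680998,  0.        ,  0.        ,  0.        ,  0.        ]), 'T_tool_cam': array([[ 8.18714295e-04, -9.55284961e-01, -2.95685598e-01,
        -8.44061720e-02],
       [ 1.02417134e-04,  2.95685775e-01, -9.55285252e-01,
        -1.71155856e-01],
       [ 9.99999660e-01,  7.51822420e-04,  3.39919719e-04,
         3.90317007e-04],
       [ 0.00000000e+00,  0.00000000e+00,  0.00000000e+00,
         1.00000000e+00]])}
```

View pics/scene0.png

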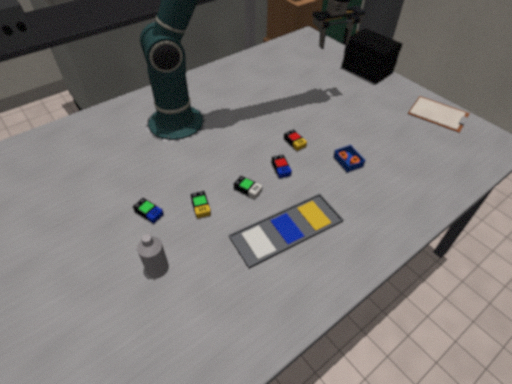

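View pics/side0.png

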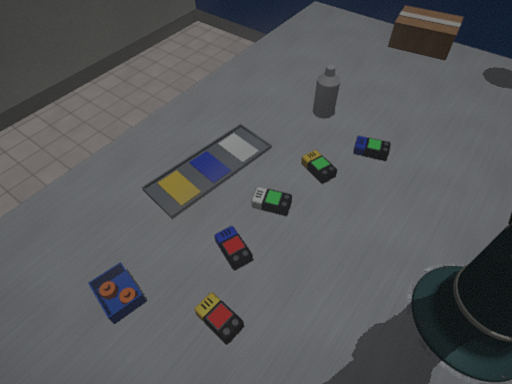

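View pics/wrist0.png

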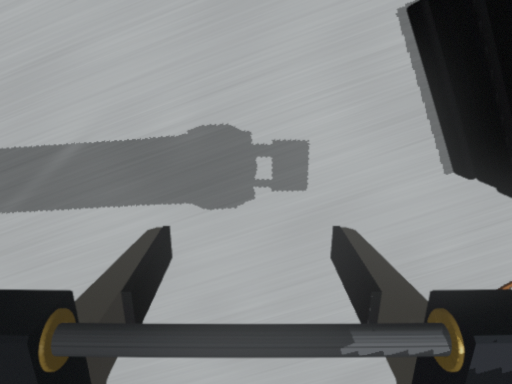

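The scene image shows the green-screen units at (148,210) blue, (201,204) yellow and (248,187) white. The red ones are at (282,166) and (295,139), and the pads are white (259,241), blue (287,229) and yellow (315,215). I'll localise them all by depth.

```bash
cat > h.py <<'E'
import numpy as np, cv2
from station import env, effector, solver, viewer, workorder, search_frame, tip_of
def cloud(n,state=None,pd=None):
    if n=='wrist' and state is None: state=env.sense()
    p,d=pd if pd else viewer.read_camera(n)
    c=viewer.camera_info(n); K=c['intrinsics']; D=np.array(c['dist_coeffs'])
    H,W=d.shape; u,v=np.meshgrid(np.arange(W),np.arange(H))
    q=cv2.undistortPoints(np.stack([u,v],-1).reshape(-1,1,2).astype(np.float64),K,D).reshape(H,W,2)
    P=np.stack([q[...,0]*d,-q[...,1]*d,-d],-1)
    if n=='wrist':
        T=c['T_tool_cam']; P=P@T[:3,:3].T+T[:3,3]; P=P@state['tcp_rot'].T+state['ee_pos']
    else: P=P@np.array(c['rotation']).T+c['eye']
    P[d==0]=np.nan
    return p,P
def hsv(p): return cv2.cvtColor(p,cv2.COLOR_RGB2HSV)
E
python3 - <<'E'
from h import *
for n in ['scene','side']:
    p=cv2.imread(f'pics/{n}0.png')[:,:,::-1].copy(); d=np.load(f'{n}_d0.npy')
    _,P=cloud(n,pd=(p,d))
    z=P[...,2]
    inb=(P[...,0]>.25)&(P[...,0]<1.0)&(abs(P[...,1])<.7)
    print(n,'bench z',np.nanmedian(z[inb]),np.nanpercentile(z[inb],[5,25,75,95]))
    m=(inb&(z>.02)&(z<.045)).astype(np.uint8)
    k,l,st,_=cv2.connectedComponentsWithStats(m)
    for i in range(1,k):
        if st[i,4]<60: continue
        q=P[l==i]; zm=np.median(q[:,2]); 
        t=q[q[:,2]>np.percentile(q[:,2],85)-.006]
        r=cv2.minAreaRect((t[:,:2]*1000).astype(np.float32))
        cc=hsv(p)[l==i]; s=cc[(cc[:,1]>120)&(cc[:,2]>60)]
        print(st[i],np.round(zm,4),np.round(t.mean(0),4),[np.round(x,1) for x in r],np.bincount(s[:,0]//10,minlength=18))
E
```

```text
scene bench z 0.0006643734344417007 [-0.7474698  -0.00090583  0.00224455  0.00876653]
[283 129  24  19 247] 0.0303 [0.379  0.2861 0.0311] [array([378.9, 288.2]), array([48.7, 86.6]), np.float64(84.5)] [67  6 88  0  0  0  0  0  0  0  0  0  0  0  0  0  0  7]
[334 144  31  25 333] 0.0294 [0.5696 0.3715 0.0343] [array([568.5, 370.9]), array([77.2, 92.9]), np.float64(79.1)] [ 37  32   0   0   0   0   0   0   0   0  18 105   1   0   0   0   0   0]
[271 154  21  21 281] 0.0311 [0.4546 0.1542 0.0313] [array([452.8, 155.6]), array([46.7, 88.1]), np.float64(68.8)] [72  0  0  0  0  0  0  0  0  0  0 94  4  3  2  2  2 20]
[233 175  29  21 337] 0.0307 [0.4609 0.0046 0.0311] [array([459.2,   6.7]), array([87.7, 50.3]), np.float64(21.0)] [ 0  0  0  0  0  0 97  0  0  0  0  0  0  0  0  0  0  0]
[190 190  21  25 361] 0.0308 [ 0.4299 -0.1564  0.0311] [array([ 428.3, -155.5]), array([47. , 88.8]), np.float64(69.9)] [  0   0 132   4   3   4 116   0   0   0   0   0   0   0   0   0   0   0]
[132 197  31  23 386] 0.0308 [ 0.3529 -0.2971  0.0309] [array([ 350.9, -297. ]), array([92.6, 48.3]), np.float64(18.5)
[... 1127 characters left out ...]
449.9, 158.7]), array([47.9, 88.1]), np.float64(69.4)] [198   0   0   0   0   0   0   0   0   0   0 188   0   0   0   0   0  24]
[ 88 262  56  59 772] 0.0303 [0.5637 0.3736 0.0344] [array([567.6, 372.4]), array([69.3, 92.8]), np.float64(77.4)] [ 25 142   0   0   0   0   0   0   0   0   0 231   0   0   0   0   0   0]
[ 99 281  17  16 193] 0.0238 [0.5862 0.3804 0.032 ] [array([586.7, 381.7]), array([13.5, 12.3]), np.float64(87.8)] [ 40 123   0   0   0   0   0   0   0   0   0   0   0   0   0   0   0   0]
[ 194  293   50   49 1258] 0.0306 [0.3737 0.2908 0.0306] [array([375.7, 289.9]), array([48.1, 87.8]), np.float64(84.9)] [299   0 296   0   0   0   0   0   0   0   0   0   0   0   0   0   0  15]
```

```bash
cat >> h.py <<'E'
def R(ang):
    x=np.array([np.cos(ang),np.sin(ang),0]); y=np.array([0,0,-1.]); z=np.cross(x,y)
    return np.stack([x,y,z],1)
def rect(P2):  # mm rect -> centre(m), long-axis angle
    (cx,cy),(w,h),a=cv2.minAreaRect((P2*1000).astype(np.float32))
    if h>w: a+=90; w,h=h,w
    return np.array([cx,cy])/1000,((a+90)%180)-90,(w,h)
def pads(p,P):
    h=hsv(p).astype(int); z=P[...,2]; ok=(z>-.004)&(z<.016)
    M={'blue':(h[...,0]>105)&(h[...,0]<130)&(h[...,1]>150),'yellow':(h[...,0]>15)&(h[...,0]<32)&(h[...,1]>130),'white':(h[...,1]<45)&(h[...,2]>175)}
    o={}
    for c,m in M.items():
        m=cv2.morphologyEx((m&ok).astype(np.uint8),cv2.MORPH_OPEN,np.ones((3,3)))
        k,l,st,_=cv2.connectedComponentsWithStats(m)
        if k<2: continue
        i=1+np.argmax(st[1:,4]); q=P[l==i]
        o[c]=rect(q[:,:2])+(q[:,2].mean(),st[i,4])
    return o
E
python3 - <<'E'
from h import *
for n in ['scene','side']:
    p=cv2.imread(f'pics/{n}0.png')[:,:,::-1].copy(); d=np.load(f'{n}_d0.npy')
    for c,v in pads(*cloud(n,pd=(p,d))).items(): print(n,c,v)
U={'blue':(.350,-.296,17.6),'yellow':(.427,-.1545,-19.9),'white':(.458,.0077,19.9)}
for c,(x,y,a) in U.items():
    for f in (0,180):
        for z in (.15,.008):
            print(c,f,z,solver.inverse_kinematics(np.array([x,y,z]),R(np.radians(a+f))))
E
```

```text
scene blue (array([0.65886694, 0.00436212]), -8.168220520019531, (97.65979766845703, 59.142276763916016), np.float64(0.008146384945095784), np.int32(502))
scene yellow (array([0.67223322, 0.10315068]), -6.0386505126953125, (99.91695404052734, 60.966190338134766), np.float64(0.007905558527083419), np.int32(491))
scene white (array([0.59717352, 0.87682764]), 17.554601669311523, (184.46774291992188, 127.83126831054688), np.float64(0.007626608977154851), np.int32(788))
side blue (array([0.67621075, 0.00090315]), 85.90682220458984, (60.576568603515625, 59.73308563232422), np.float64(0.007030804213985675), np.int32(307))
side yellow (array([0.67448242, 0.10295828]), -7.842811584472656, (100.89856719970703, 60.55471420288086), np.float64(0.007019234705210396), np.int32(662))
blue 0 0.15 [-0.19065854  0.3301897   0.97774448  2.16059009 -0.373831    0.82747475
  2.89854807]
blue 0 0.008 [ 0.34958943  0.5179356   0.33474203  2.20464102 -0.36697626  0.47048683
  2.85113665]
blue 180 0.15 [-0.43678289  0.64703838  1.43532885  2.16875227 -0.77194057  1.02809237
  0.16703079]
blue 180 0.008 [-0.18
[... 194 characters left out ...]
08 [ 0.03271263  0.50802586  0.28712125  2.21198853 -0.31616018  0.45902351
  1.79394269]
yellow 180 0.15 [-0.66000394  0.38629181  1.13756584  2.17397062 -0.47002341  0.85566859
 -1.14889677]
yellow 180 0.008 [-0.42685281  0.6762308   0.87892383  2.23783578 -0.92163227  0.6497767
 -0.78034809]
white 0 0.15 [-0.42893102  0.23566063  0.38674106  2.13713852 -0.12435369  0.78950348
  1.95403163]
white 0 0.008 [-0.17645104  0.50093979  0.10280247  2.19315663 -0.1130247   0.4522338
  1.93365558]
white 180 0.15 [-0.78594296  0.2856317   0.81499764  2.15594793 -0.2876296   0.80785694
 -1.01342769]
white 180 0.008 [-0.47135033  0.53730273  0.46022911  2.21156316 -0.50159604  0.49244806
 -0.84207746]
```

```bash
python3 - <<'E'
from h import *
q=[0,.45,0,1.55,0,np.pi-2.0,-1.7]
env.goto_joints(q)
s=env.sense(); print(s['t'],s['ee_pos'],s['tcp_rot'])
pd=viewer.read_camera('wrist'); p,P=cloud('wrist',s,pd)
cv2.imwrite('pics/w1.png',p[:,:,::-1]); np.save('w1.npy',pd[1])
for c,v in pads(p,P).items(): print(c,v)
E
```

```text
2.9167 [ 0.65608689 -0.03205722  0.24823345] [[-9.91931524e-01 -6.18594535e-05 -1.26774792e-01]
 [ 1.26774739e-01  5.48513947e-04 -9.91931381e-01]
 [ 1.30898075e-04 -9.99999848e-01 -5.36246059e-04]]
blue (array([0.65636139, 0.00563396]), -7.622161865234375, (98.36183166503906, 58.36665344238281), np.float64(0.008199973093372222), np.int32(3420))
yellow (array([0.67086011, 0.10436484]), -8.016059875488281, (100.05455017089844, 60.70102310180664), np.float64(0.008166836294064986), np.int32(3548))
white (array([ 0.61634637, -0.03768359]), 82.6589584350586, (761.3759765625, 445.84429931640625), np.float64(0.0010958454763429642), np.int32(107209))
```

View pics/w1.png

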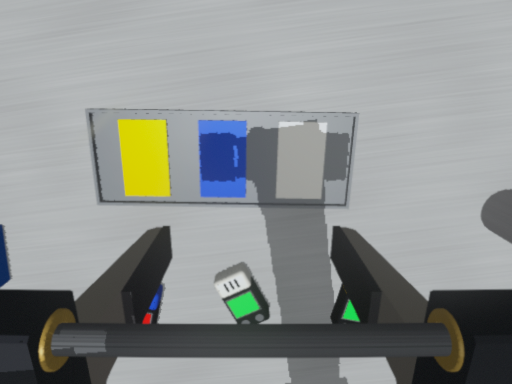

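Wrist view: the yellow pad is at about (145,158), blue at (222,158) and white at (302,160), partly in shadow. The white detector is at (242,297). I'll pick white first.

```bash
cat >> h.py <<'E'
def top(p,P,guess):
    z=P[...,2]; m=(z>.022)&(z<.042)&(np.hypot(P[...,0]-guess[0],P[...,1]-guess[1])<.085)
    k,l,st,_=cv2.connectedComponentsWithStats(m.astype(np.uint8))
    i=1+np.argmax(st[1:,4]); q=P[l==i]
    zt=np.median(q[:,2]); q=q[abs(q[:,2]-zt)<.005]
    return rect(q[:,:2])+(zt,st[i,4])
def near(a,ref): # angle deg, pick of a/a+180 nearest ref
    return min([a-180,a,a+180,a+360],key=lambda t:abs((t-ref+180)%360-180))
def look(guess,ang,name):
    env.reach(np.array([guess[0],guess[1],.135]),R(np.radians(ang)))
    s=env.sense(); pd=viewer.read_camera('wrist'); p,P=cloud('wrist',s,pd)
    cv2.imwrite(f'pics/{name}.png',p[:,:,::-1])
    r=top(p,P,guess); print(name,'t',s['t'],'q',np.round(s['joint_positions'],2),r); return r
def st(tag):
    s=env.sense(); print(tag,round(s['t'],2),np.round(s['ee_pos'],4),'F',np.round(s['wrist_force'],1),'w',round(s['gripper_width'],4)); return s
E
python3 - <<'E'
from h import *
p=cv2.imread('pics/w1.png')[:,:,::-1].copy(); d=np.load('w1.npy')
s=env.sense(); _,P=cloud('wrist',s,(p,d))
for u,v in [(302,160),(279,122),(327,122),(324,200),(277,198)]: print(P[v,u])
r=look((.458,.0077),199.9,'lw')
E
```

```text
[ 0.64326668 -0.09581381  0.00832503]
[ 0.69472461 -0.07153225  0.00854074]
[ 0.68675168 -0.13132266  0.00476178]
[ 0.58423838 -0.12105166  0.00501612]
[ 0.59631283 -0.05869192  0.00845129]
lw t 3.8917 q [ 0.03  0.27 -0.13  2.12  0.05  0.76 -1.36] (array([0.45789331, 0.00767916]), 19.76685905456543, (87.40454864501953, 48.0052375793457), np.float64(0.031338163845979414), np.int32(5036))
```

View pics/lw.png

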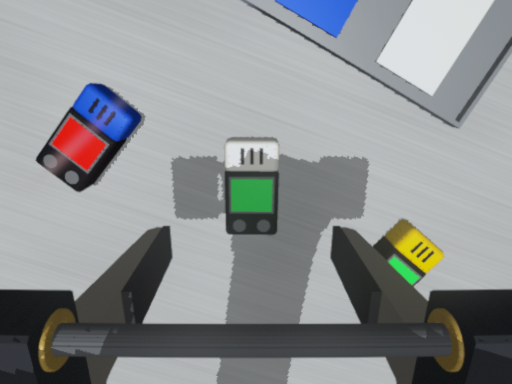

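Aligned: the white detector is centred at (251,186) with clear space for both fingers.

```bash
cat >> h.py <<'E'
PA=-7.9
PAD={'blue':np.array([.6564,.0056]),'yellow':np.array([.6708,.1045]),'white':np.array([.6426,-.0938])}
ZG=.008
def pick(c,ang):
    Rm=R(np.radians(ang))
    env.movel(np.array([c[0],c[1],.04]),Rm,rate=.15)
    env.movel(np.array([c[0],c[1],ZG]),Rm,rate=.06); st('down')
    effector.grasp(25); st('grasped')
    env.movel(np.array([c[0],c[1],.05]),Rm,rate=.1)
    env.movel(np.array([c[0],c[1],.13]),Rm,rate=.2); st('lifted')
def carry(col,ref):
    a=near(PA,ref); x,y=PAD[col]; Rm=R(np.radians(a))
    env.reach(np.array([x,y,.12]),Rm); st('over')
    return x,y,Rm
def lower(x,y,Rm):
    env.movel(np.array([x,y,.03]),Rm,rate=.15); st('low')
    env.movel(np.array([x,y,ZG+.0075]),Rm,rate=.025); st('set')
def rel(x,y,Rm):
    effector.release(); st('open')
    env.movel(np.array([x,y,.04]),Rm,rate=.06)
    env.movel(np.array([x,y,.16]),Rm,rate=.25)
E
python3 - <<'E'
from h import *
pick((.4579,.0077),199.8)
x=carry('white',199.8); lower(*x)
p,_=viewer.read_camera('wrist'); cv2.imwrite('pics/w2.png',p[:,:,::-1])
E
```

```text
down 5.41 [0.4578 0.0077 0.0078] F [ 0.5  0.1 -0.9] w 0.0918
grasped 6.14 [0.458  0.0076 0.0081] F [0.4 0.1 1.6] w 0.0475
lifted 7.26 [0.4572 0.0076 0.1291] F [-0.4 -1.2 -2.4] w 0.0481
over 8.11 [ 0.6408 -0.0925  0.1183] F [ 0.3  1.1 -1.5] w 0.0477
low 8.86 [ 0.6433 -0.0936  0.031 ] F [ 0.4 -0.1 -1.7] w 0.0476
set 9.59 [ 0.6427 -0.0939  0.0154] F [-0.3  0.3 -2. ] w 0.0478
```

View pics/w2.png

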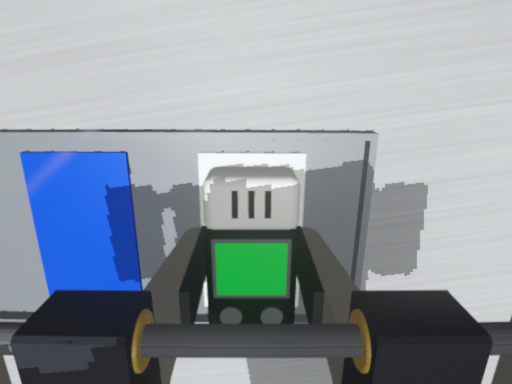

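The block sits over the white pad with even margins (cols 199–306). The weight (about −1.6 N) is still on the gripper, so I'll ease down until I feel contact.

```bash
cat >> h.py <<'E'
def ease(x,y,Rm):
    z=ZG+.0075
    for i in range(5):
        z-=.0005; env.movel(np.array([x,y,z]),Rm,rate=.01); s=st('ease')
        if s['wrist_force'][2]>0.5: break
E
python3 - <<'E'
from h import *
x=(*PAD['white'],R(np.radians(172.1)))
ease(*x); rel(*x)
s=env.sense(); pd=viewer.read_camera('wrist'); p,P=cloud('wrist',s,pd); cv2.imwrite('pics/w3.png',p[:,:,::-1])
z=P[...,2]; m=(z>.03)&(z<.05)&(np.hypot(P[...,0]-.6426,P[...,1]+.0938)<.07); print(rect(P[m][:,:2]),np.median(z[m]))
st('end')
E
```

```text
ease 9.89 [ 0.6428 -0.0938  0.0152] F [ 0.1 -0.3 -0.4] w 0.0473
ease 10.14 [ 0.6428 -0.0938  0.0151] F [-1.5  1.   4.9] w 0.0476
open 10.93 [ 0.6426 -0.0938  0.0145] F [ 0.9  0.3 -0.7] w 0.0919
(array([ 0.64233899, -0.0928041 ]), -7.851570129394531, (87.57877349853516, 48.117774963378906)) 0.038358898125169634
end 12.18 [ 0.6411 -0.0936  0.1578] F [-0.8  0.  -0.9] w 0.0917
```

View pics/w3.png

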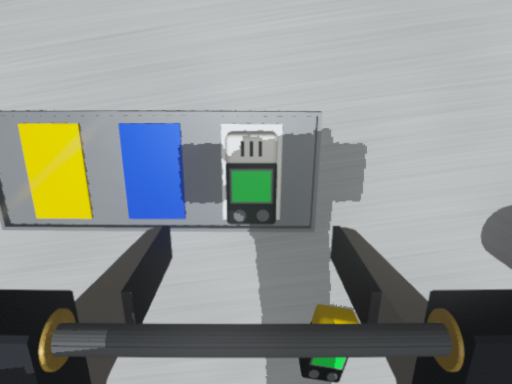

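White is down and centred: 3D offset from the pad centre is about 1 mm and the angle is −7.85°. Yellow is next.

```bash
python3 - <<'E'
from h import *
r=look((.427,-.1545),160.1,'ly')
c,a,wh,zt,n=r
assert abs(wh[0]-88)<4 and abs(wh[1]-48)<4
a=near(a,160.1); pick(c,a)
x=carry('yellow',a); lower(*x)
p,_=viewer.read_camera('wrist'); cv2.imwrite('pics/y2.png',p[:,:,::-1])
E
```

```text
ly t 13.0833 q [ 0.2   0.25  0.08  2.14 -0.03  0.75 -1.61] (array([ 0.42694586, -0.15472816]), -20.006187438964844, (86.84550476074219, 48.025386810302734), np.float64(0.03131726966845638), np.int32(5053))
down 14.6 [ 0.4268 -0.1547  0.0078] F [-0.2 -0.4  1.2] w 0.0921
grasped 15.33 [ 0.4269 -0.1548  0.0081] F [0.2 0.3 1.5] w 0.0477
lifted 16.45 [ 0.4263 -0.1545  0.1291] F [-0.4  0.3 -1.6] w 0.0479
over 17.78 [0.6704 0.1021 0.1196] F [ 0.4 -0.2 -1.3] w 0.0481
low 18.53 [0.6716 0.1043 0.0309] F [-0.  -0.4 -1.2] w 0.0476
set 19.27 [0.6708 0.1045 0.0154] F [ 0.3  0.3 -2.2] w 0.0478
```

View pics/ly.png

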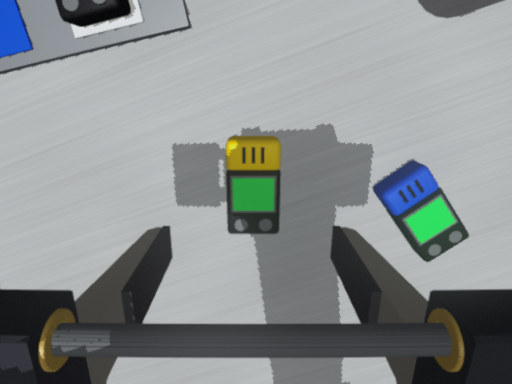

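View pics/y2.png

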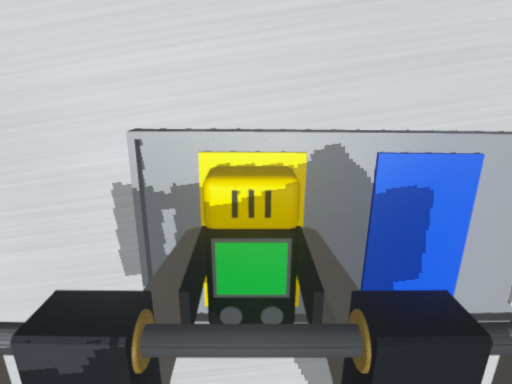

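Yellow has the green screen and is over its pad (cols 199–306) with even margins. I'll set it down, then fetch blue.

```bash
python3 - <<'E'
from h import *
x=(*PAD['yellow'],R(np.radians(172.1)))
ease(*x); rel(*x)
s=env.sense(); pd=viewer.read_camera('wrist'); p,P=cloud('wrist',s,pd); cv2.imwrite('pics/y3.png',p[:,:,::-1])
z=P[...,2]; m=(z>.03)&(z<.05)&(np.hypot(P[...,0]-x[0],P[...,1]-x[1])<.07); print(rect(P[m][:,:2]),np.median(z[m]))
r=look((.350,-.296),197.6,'lb')
c,a,wh,zt,n=r
E
```

```text
ease 19.57 [0.671  0.1045 0.0152] F [ 0.   1.2 -1. ] w 0.0477
ease 19.82 [0.671  0.1045 0.0152] F [-2.8  0.4  5.4] w 0.0478
open 20.6 [0.6708 0.1045 0.0145] F [0.1 0.7 0.6] w 0.0919
(array([0.67133081, 0.10541905]), -7.876197814941406, (86.70105743408203, 48.03361511230469)) 0.03831511111556758
lb t 23.7167 q [ 0.61  0.26  0.02  2.13 -0.01  0.75 -0.63] (array([ 0.34858511, -0.29503705]), 17.640817642211914, (86.85958099365234, 48.04905700683594), np.float64(0.03133590911145599), np.int32(5055))
```

View pics/lb.png

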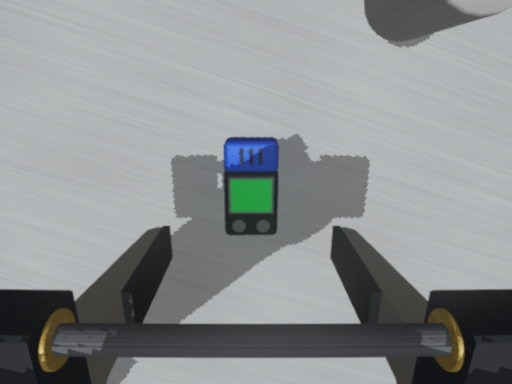

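View pics/y3.png

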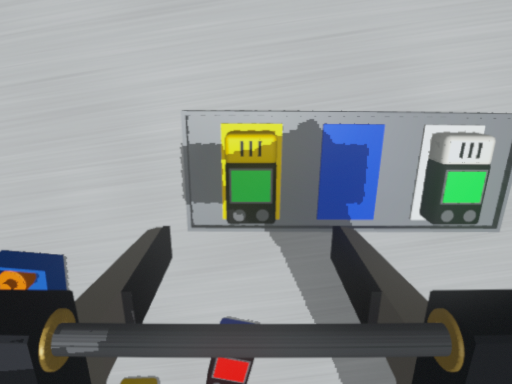

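Yellow sits centred on its pad (251,176). Blue, with its green screen, is centred under the gripper at (251,186), and the bottle is clear at top right.

```bash
python3 - <<'E'
from h import *
a=197.64; pick((.3488,-.2951),a)
x=carry('blue',a); lower(*x)
p,_=viewer.read_camera('wrist'); cv2.imwrite('pics/b2.png',p[:,:,::-1])
E
```

```text
down 25.23 [ 0.3487 -0.2951  0.0078] F [ 0.2 -0.6  0.1] w 0.092
grasped 25.97 [ 0.3489 -0.2952  0.0081] F [-0.3 -0.3  0.3] w 0.0477
lifted 27.08 [ 0.3482 -0.2947  0.1291] F [ 0.3  0.5 -2.6] w 0.0475
over 28.67 [0.6558 0.0036 0.1195] F [ 0.4 -0.1 -2.8] w 0.0476
low 29.42 [0.6571 0.0053 0.0308] F [ 0.6  0.2 -1.1] w 0.0478
set 30.15 [0.6564 0.0056 0.0154] F [ 0.5 -0.3 -1.5] w 0.0478
```

View pics/b2.png

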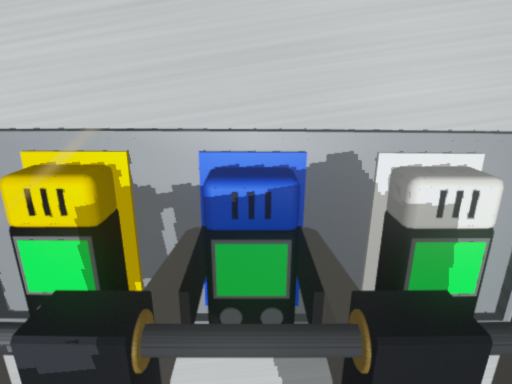

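Blue is centred over its pad (cols 199–306), and the neighbours are clear of the opening fingers.

```bash
python3 - <<'E'
from h import *
x=(*PAD['blue'],R(np.radians(172.1)))
ease(*x); rel(*x)
env.movel(np.array([x[0],x[1],.25]),x[2],rate=.25)
s=st('end'); pd=viewer.read_camera('wrist'); p,P=cloud('wrist',s,pd); cv2.imwrite('pics/b3.png',p[:,:,::-1])
for c,v in PAD.items():
    z=P[...,2]; m=(z>.03)&(z<.05)&(np.hypot(P[...,0]-v[0],P[...,1]-v[1])<.06); print(c,rect(P[m][:,:2]),np.median(z[m]))
env.goto_joints([-1.281, 0.468, -0.012, 1.603, 0.006, 1.071, -0.056])
for n in ['scene','side']:
    p,_=viewer.read_camera(n); cv2.imwrite(f'pics/{n}9.png',p[:,:,::-1])
st('home')
E
```

```text
ease 30.45 [0.6566 0.0056 0.0152] F [-0.5  0.8  0.7] w 0.0477
open 31.23 [0.6564 0.0056 0.015 ] F [ 1.  -0.4 -0.6] w 0.0918
end 32.94 [0.6556 0.0056 0.2484] F [-0.7  0.4 -0.9] w 0.0918
blue (array([0.65572467, 0.00669249]), -7.882545471191406, (86.70977783203125, 47.84626770019531)) 0.03836669863131478
yellow (array([0.67075244, 0.10445345]), -7.7751007080078125, (87.66282653808594, 48.472923278808594)) 0.03830840086636836
white (array([ 0.64222473, -0.09280302]), -7.866668701171875, (87.5459976196289, 48.906822204589844)) 0.03824743989948037
home 35.76 [0.2132 0.614  0.2142] F [-0.   0.2  0.2] w 0.0917
```

View pics/b3.png

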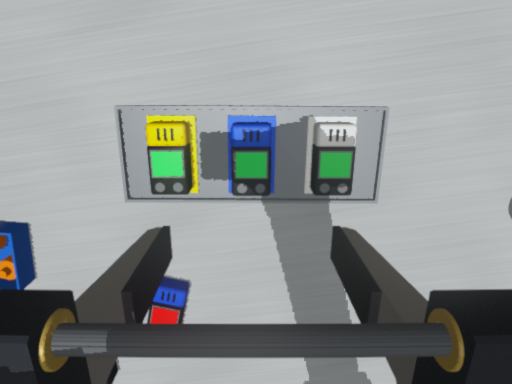

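View pics/scene9.png

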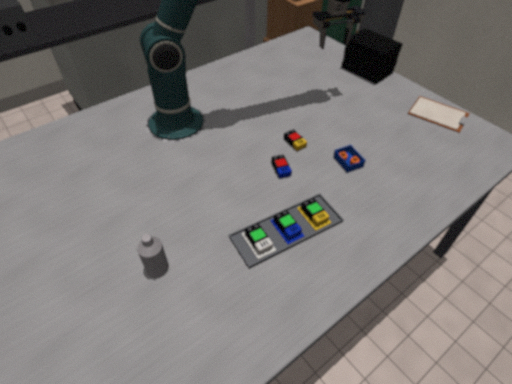

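View pics/side9.png

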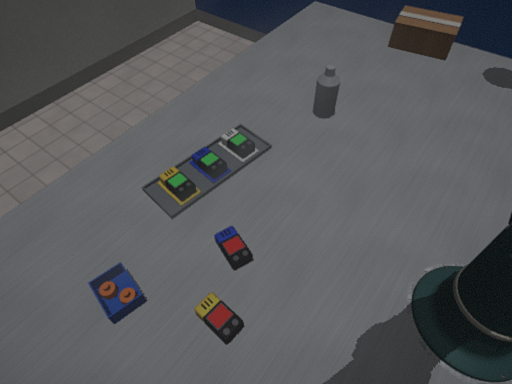

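All three are on their pads (wrist view: yellow (170,157), blue (252,158), white (334,157)). In the scene and side views the red units, bottle and bin are where they started.

```bash
python3 - <<'E'
from h import *
workorder.finish_job()
E
```

```text
the job is handed in; nothing more can be done
```

I put the white, yellow and blue green-screen detectors on their matching pads, face up and lengthwise. I lowered each one until it touched the pad before releasing it, then moved the arm back to its start pose and handed the job in at about 36 s.

- **Placing:** the last wrist-camera check put each detector within about 1.5 mm of its pad centre and about 0.2° of the pad direction. The white pad was partly in shadow, so I worked out its centre mostly from the other two pads.
- **Everything else:** in the last scene and side pictures, the two red-screen detectors, the gas bottle and the blue bin look unmoved, judged by eye. The highest force I read was about 5–6 N, at touchdown.
- **Disagreement:** the fixed cameras differed from each other by 2–5 mm in position, which is around their calibration error. I relied on the wrist camera for both picking and placing. No checks failed.

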